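# Tip two parts crates, find the stamped one, push it to the dispatch line

## Robot

A 6-joint arm with a two-finger parallel gripper is mounted at the origin on a cart in front of the work surface, level with it; the furniture and walls round the work are solid. World frame = base frame: x ahead of the robot, y to its left, z up, the work surface at z = 0. Lengths are in m, angles in rad, forces in N, time in s.
With the tool pointing down it reaches from about 0.225 to 0.875 m from the base axis. Payload 3.4 kg.
Tool frame: the origin (TCP) lies on the centre line of the jaws, within the pads' length; the fingertips stand 11 mm ahead of it and the grasp point (between the pads) lies 8 mm behind it; z points along the fingers, y is the line along which they close (so a half turn about z gives the same grasp; the last joint's range is limited). The gripper opens to 85 mm and grips with 20 to 120 N. Pads are 22 mm wide; open, the fingers measure 114 mm over their backs; the gripper's body (76 mm by 85 mm) begins 54 mm behind the grasp point. The pads swing forward as they close: fully open they stand 13 mm farther back than shut.
Start: joints at [-1.444, 0.276, 1.505, -0, 1.361, -0.121], TCP at [0.141, -0.557, 0.242] pointing down, gripper open.
Joint ranges: [-2.89, 2.89], [-0.75, 2.08], [0.22, 2.7], [-1.18, 4.32], [0.11, 2.71], [-2.7, 2.7]. Speed limits (rad/s): [2.57, 2.57, 3.14, 3.14, 3.14, 3.14].

## Interface

Orientations are given as a unit quaternion [w, x, y, z].
In Python, from rig import manip, eyes, job gives the robot as it stands.
- The arm moves only by the tool drive_tool, never from a script. Its argument "rows" is a list of rows, each a list of 3 entries, a list of its own where there are three numbers: the turn, a rotation vector about the world's x, y, z in rad, then the shift along the world's x, y, z in cm, then the finger opening in cm, from 0 to 8.54. A call has 1 to 8 rows; each row shifts and turns the commanded pose from where the row before left it; what a row does not reach is not made up. A row lasts 1/8 s, in which the tool goes at most 62.5 mm and 10.7 degrees, less where a joint would pass 70% of its speed; a pose out of reach is approached as far as the arm can. A call is refused whole if a number of a shift passes 6.25 or a number of a turn 0.188, either way. A call with a gripper value outside its range is refused whole. The fingers move at their own pace and stop on an object; "force" is the grip in N (left out, the last holds). Time passes only in rows, so rows that do not move let the fingers close. It gives the time, the measured TCP pose, the force, the opening and the grip force at its end, in the units of the state.
- manip.get_state(): the state, without advancing time (a new reading comes with each control period).
- eyes.get_image(name): name is "scene" or "top" or "wrist"; returns the picture (480x640x3 uint8, red, green, blue); there is no depth.
- eyes.get_calibration(name): a dict with "camera_matrix" (3x3 intrinsics, pixels), "view" (4x4, takes a point from world to camera coordinates). Camera axes: x right, y up, looking along -z (the intrinsics and any distortion apply to the point x, -y, -z); pixel columns grow to the right and rows downward; lengths in m; the calibration is good to about 2 mm. The wrist camera is an equidistant fisheye: a pixel r from the principal point sees the ray r / f radians off the axis. A picture is of the moment at which its call begins: read the wrist's pose just before it. get_calibration takes no time and is no camera call; for the wrist camera it gives the pose at the moment of the call.
- job.sign_off(): hands the job in; it is judged then, once.
The state is a dict: "clock": time; "qpos": joint angles; "qd": joint speeds; "effort": joint torques, N m; "position": TCP position; "ee_rot": TCP orientation; "contact_force": force on the tool from outside, world axes, zero at the start; "moment": the same for the moment, N m; "width": finger opening in m; "gripper_force": force on a finger pad.
Only numpy, scipy, OpenCV 4.12 (cv2) and the standard library are available. Lean on these libraries where they do the work, as an engineer would, in place of code of your own. Each camera call takes 0.05 s, during which the arm holds its last target. There are 200 camera calls.

## Task

Without grasping or lifting anything, tip each of the two small wooden crates over, away from you, so that it lies on its far side and shows you its underside. Then push the crate that has the ring stamp underneath sideways along the board until it lies half across the steel dispatch line, with the line under its middle. Leave the other crate lying clear of the line, and do not disturb the other things on the bench.

Things in the scene. Friction and masses are not known exactly. Their poses are not given: they have to be found in the camera images.
- crate_a_base (a point): Centre of the first crate's underside (own z towards the rim); 32 mm above the board when the crate lies on its side. A push near the rim tips a crate about its far bottom edge; past about 0.6 rad it falls over by itself. A push low down slides it. Lying, it is 64 mm high and 98 mm long from underside to rim, underside towards the robot.
- crate_a_mid (a point): Centre of that crate, half-way (49 mm) between its underside and its rim.
- crate_a_rim (a point): Centre of that crate's open rim, 98 mm from its underside.
- crate_b_base (a point): Centre of the other crate's underside (own z towards the rim); it tips and slides in the same way.
- crate_b_mid (a point): Centre of that crate, half-way (49 mm) between its underside and its rim.
- crate_b_rim (a point): Centre of that crate's open rim, 98 mm from its underside.
- crate_a: One of two open-topped, slatted, empty wooden parts crates, about 0.25 kg: 64 mm deep (own x, away from the robot), 84 mm wide (own y), 98 mm tall (own z, from underside to open rim), boards 5 mm thick. Origin: the centre of its underside. It starts on the board, upright, an 84 mm wide side towards the robot, turned by up to 0.2 rad; crates swap places between starts.
- crate_b: The other crate, alike but for the underside. Origin and axes as for the first.
- stamp (a point): Centre of the stamp: a dark branded ring, 48 mm across with a bar through it, on the underside of one of the two crates; the other underside is plain wood. It coincides with the underside centre of the stamped crate and cannot be seen until that crate is tipped.
- line: The dispatch line: a flat dark steel strip let into the board between the two crates, 16 mm wide and 270 mm long, running away from the robot, level with the board (things slide over it). Origin at its middle, on the board's top; own x runs along the strip away from the robot, own y across it to the left. Turned by up to 0.06 rad.
- board: The plywood board under the work, fixed to the bench: 300 mm (away from the robot) by 450 mm (sideways) and 28 mm thick, so its top is 28 mm above the worktop. Origin at the centre of its underside.
- marker: Bystander: black marker, 130 mm long and 18 mm thick, lying crosswise on the board's near edge, at the near end of the steel line. Origin at the centre of its underside.
- bar: Bystander: small cast sample bar, 44x98x16 mm, on the worktop left of the board. Origin at the centre of its underside.
- cup: Bystander: mixing cup, 79 mm wide and 88 mm tall, on the worktop right of the board. Origin at the centre of its underside.
- bottle: Bystander: white bottle, 62 mm wide and 159 mm tall, right of the cup. Origin at the centre of its underside.
- wedge: Bystander: cream cast wedge, 66x130x45 mm, beyond the board. Origin at the centre of its underside.
- block: Bystander: grey cast block, 56x76x61 mm, on the thin pale board behind the work board. Origin at the centre of its underside.

How it is judged:
On the way, in this order (a step that is already met when the one before it is completed fails the run):
1. both crates lie tipped over, away from the robot (angle between crate_a_base's own z axis and vertical between 1.4 and 1.75 rad and angle between crate_b_base's own z axis and vertical between 1.4 and 1.75 rad and world x of each of crate_a_rim, crate_b_rim above 0.57 m), for 0.2 s.
2. the stamped crate lies half across the dispatch line (y of crate_a_mid in the frame of line between -0.03 and 0.03 m), for 0.2 s.
At the end, for the whole second after the job is handed in: Both crates lie at rest on their far sides (tilt 1.40 to 1.75 rad), rim away from the robot; the stamped crate's centre is within 30 mm of the line's middle, measured across it, and not past the strip's far end; the other crate's centre is over 50 mm from the line's middle (all of step 1 and all of step 2 and (y of crate_b_mid in the frame of line above 0.05 m or y of crate_b_mid in the frame of line below -0.05 m) and linear speed of each of crate_a, crate_b below 0.02 m/s and x of crate_a_mid in the frame of line below 0.135 m); the robot touches nothing.
It fails at once if a crate is lifted off the board (height (world z) of any of crate_a_base, crate_b_base above 0.083 m or height (world z) of any of crate_a_rim, crate_b_rim above 0.153 m).
It fails at once if a bystander is moved by more than 25 mm (distance of any of marker, bar, cup, bottle, wedge, block from where it was at the start of the episode above 0.025 m).
It also fails if it takes over 58 s, if anything falls off the work surface, if the arm or the gripper's body presses on something with over 40 N, if the wrist force passes 120 N, or if a joint passes its speed limit or range.

## Working session

There is one attempt and no reset: what is moved stays moved. The work goes in short steps, Python scripts to look and compute and a tool call to move; the robot and the scene stay as the last step left them, time stands still between calls to the robot, and variables do not carry over. Pictures are saved under pics/ and viewed, at most 10 in all, crops included, and the job is handed in when it is done.

Besides the shell and the picture viewer there is one more tool, called after "Emit:" as name([rows], argument=value, ...), one row to a line, values as JSON. drive_tool: Moves the arm, as the interface text tells. Its arguments: {"type":"object","properties":{"rows":{"type":"array"},"force":{"type":"number"}},"required":["rows"]}

```bash
mkdir -p pics
cat > h.py <<'E'
import numpy as np, cv2
from rig import manip, eyes, job
def snap(n,f):
    im=eyes.get_image(n); cv2.imwrite('pics/'+f,im[:,:,::-1].copy()); return im
def ray(n,u,v,z):
    c=eyes.get_calibration(n);K=np.array(c['camera_matrix']);V=np.array(c['view'])
    d=np.linalg.inv(K)@[u,v,1]; d=np.array([d[0],-d[1],-d[2]])
    R=V[:3,:3];t=V[:3,3];o=-R.T@t;w=R.T@d
    return o+w*(z-o[2])/w[2]
def proj(n,p):
    c=eyes.get_calibration(n);K=np.array(c['camera_matrix']);V=np.array(c['view'])
    q=V[:3,:3]@p+V[:3,3]; q=K@[q[0],-q[1],-q[2]]; return q[:2]/q[2]
E
python3 - <<'E'
from h import *
snap('top','top0.png');snap('scene','scene0.png')
s=manip.get_state();print(s['clock'],s['position'],s['ee_rot'])
for n in('top','scene'):
  V=np.array(eyes.get_calibration(n)['view']);print(n,-V[:3,:3].T@V[:3,3],eyes.get_calibration(n).keys())
E
```

```text
0.1 [ 0.14095628 -0.55700076  0.24151539] [-8.26908340e-04  9.92335679e-01  1.23568671e-01  2.21690635e-06]
top [0.34283681 0.04394858 1.35809719] dict_keys(['camera_matrix', 'view'])
scene [-0.19637161  0.6277685   0.90339113] dict_keys(['camera_matrix', 'view'])
```

View pics/top0.png

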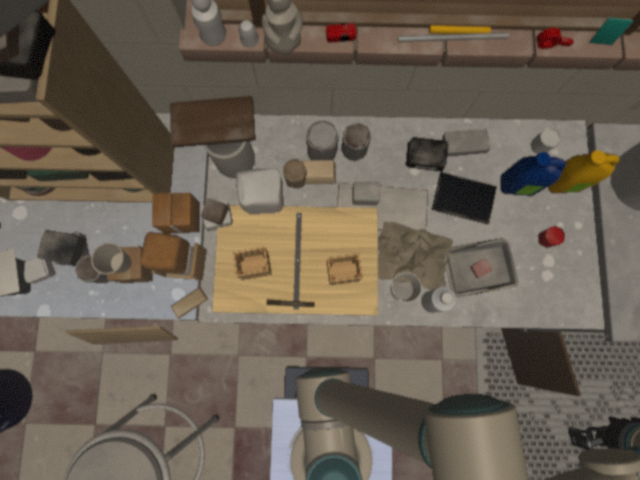

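View pics/scene0.png

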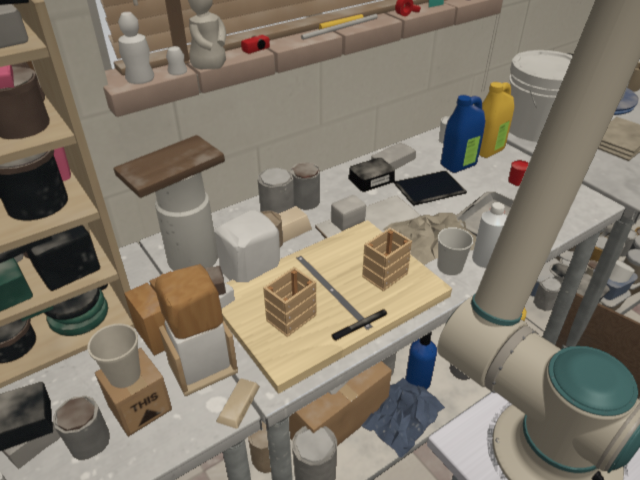

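Run:
```python
from h import *
im=cv2.imread('pics/top0.png')[195:325,205:395]
cv2.imwrite('pics/c0.png',cv2.resize(im,None,fx=4,fy=4,interpolation=cv2.INTER_CUBIC))
```

```text
(no output)
```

View pics/c0.png

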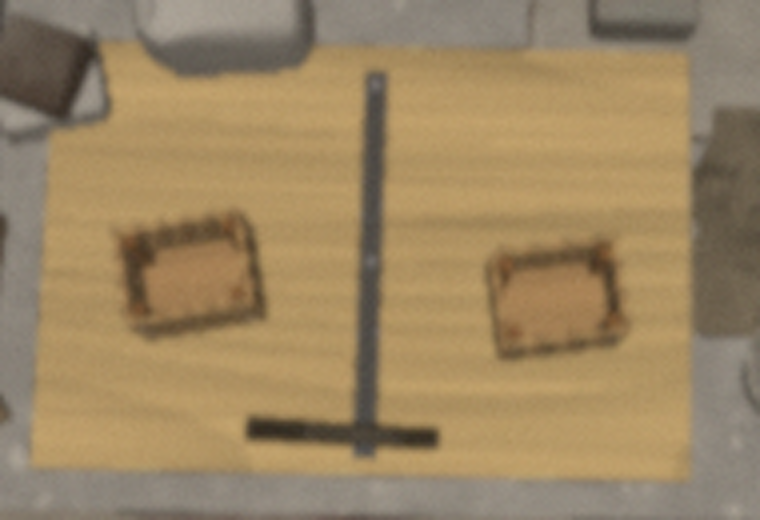

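The crop shows the left crate's rim corners at about (118,232), (242,213), (265,315) and (133,335), and the right crate's at (487,255), (612,245), (625,340) and (500,357). The line runs from (375,73) to (365,455), and the marker lies at its near end.

Run:
```python
from h import *
f=lambda u,v,z: ray('top',205+u/4,195+v/4,z).round(3)[:2]
for n,c in(('L',[(118,232),(242,213),(265,315),(133,335)]),('R',[(487,255),(612,245),(625,340),(500,357)])):
  P=np.array([f(u,v,.126) for u,v in c]);print(n,P.tolist(),P.mean(0))
  e=P[0]-P[1]; e2=P[3]-P[2]; print(np.arctan2(-(e+e2)[0],(e+e2)[1]))
a=f(375,73,.028);b=f(365,455,.028);print('line',a,b,(a+b)/2)
print('board',[f(*p,.028) for p in((105,43),(690,55),(690,478),(33,468))])
print('marker',f(247,430,.04),f(438,438,.04),'block',f(600,35,.03),'wedge',f(150,65,.06), f(305,60,.06))
```

```text
L [[0.522, 0.259], [0.536, 0.18], [0.47, 0.163], [0.456, 0.246]] [0.496 0.212]
0.17114860541618182
R [[0.512, 0.022], [0.52, -0.058], [0.459, -0.067], [0.447, 0.013]] [ 0.4845 -0.0225]
0.12435499454676154
line [0.653 0.101] [0.387 0.101] [0.52  0.101]
board [array([0.671, 0.293]), array([ 0.67 , -0.121]), array([ 0.375, -0.12 ]), array([0.374, 0.326])]
marker [0.401 0.18 ] [0.399 0.052] block [ 0.683 -0.057] wedge [0.648 0.255] [0.654 0.148]
```

Emit:
drive_tool([
  [[0,0,-0.0155],[2.64,5.25,0],0],
  [[0,0,-0.0155],[2.64,5.25,0],0],
  [[0,0,-0.0155],[2.64,5.25,0],0],
  [[0,0,-0.0155],[2.64,5.25,0],0],
  [[0,0,-0.0155],[2.64,5.25,0],0],
  [[0,0,-0.0155],[2.64,5.25,0],0],
  [[0,0,-0.0155],[2.64,5.25,0],0],
  [[0,0,-0.0155],[2.64,5.25,0],0],
])

```text
clock: 1.1
position: [0.3526, -0.1357, 0.2423]
ee_rot: [0.0, 0.998, 0.061, 0.0]
contact_force: [1.2, -0.7, -0.0]
width: 0.0
gripper_force: 0.0
```

Emit:
drive_tool([
  [[0,0,0],[2.6,5.2,0],0],
  [[0,0,0],[2.6,5.3,0],0],
  [[0,0,0],[0,0,-4],0],
  [[0,0,0],[0,0,-4],0],
  [[0,0,0],[0,0,-3.2],0],
  [[0,0,0],[0,0,0],0],
  [[0,0,0],[1.5,0.2,0],0],
  [[0,0,0],[1,0.1,0],0],
])

```text
clock: 2.1
position: [0.4322, -0.0299, 0.132]
ee_rot: [0.001, 0.998, 0.062, 0.002]
contact_force: [-0.5, 0.4, -0.7]
width: 0.0001
gripper_force: 0.0
```

Emit:
drive_tool([
  [[0,0,0],[1,0.12,0],0],
  [[0,0,0],[1,0.12,0],0],
  [[0,0,0],[1,0.12,0],0],
  [[0,0,0],[1,0.12,0],0],
])

```text
clock: 2.6
position: [0.4695, -0.0245, 0.1303]
ee_rot: [0.0, 0.998, 0.062, -0.0]
contact_force: [-2.0, -0.4, 2.2]
width: 0.0002
gripper_force: 0.9
```

Run:
```python
from h import *
a=snap('scene','s1.png')[200:400,200:460];b=eyes.get_image('top')[195:325,205:395]
a=cv2.resize(a,(390,300));b=cv2.resize(b,(400,300))
cv2.imwrite('pics/m1.png',np.hstack([a,b])[:,:,::-1]);print(manip.get_state()['position'])
```

```text
[ 0.47088627 -0.02467702  0.13037652]
```

View pics/m1.png

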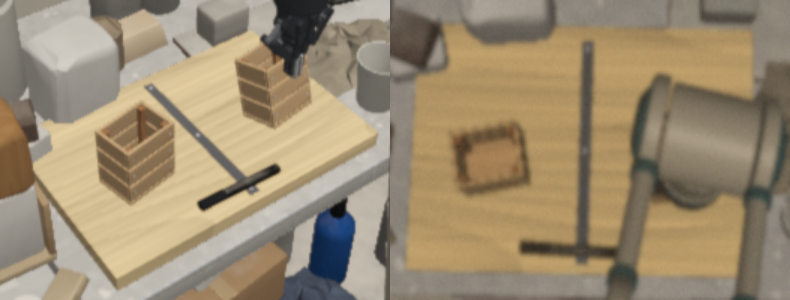

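The left half shows the right crate leaning away under the fingers, so it is tipping and not sliding. I'll carry on pushing.

Emit:
drive_tool([
  [[0,0,0],[1,0.12,0],0],
  [[0,0,0],[1,0.12,0],0],
  [[0,0,0],[1,0.12,0],0],
  [[0,0,0],[1,0.12,0],0],
  [[0,0,0],[0.5,0.06,0],0],
  [[0,0,0],[0,0,0],0],
  [[0,0,0],[-3,-0.3,0],0],
  [[0,0,0],[-5,0,3],0],
])

```text
clock: 3.7
position: [0.4327, -0.0223, 0.1589]
ee_rot: [-0.0, 0.998, 0.062, -0.002]
contact_force: [-0.8, 0.4, 1.6]
width: -0.0002
gripper_force: 0.0
```

Run:
```python
from h import *
a=snap('scene','s2.png')[200:400,200:460]
cv2.imwrite('pics/m2.png',cv2.resize(a,None,fx=2,fy=2)[:,:,::-1]);print(manip.get_state()['position'])
```

```text
[ 0.42610414 -0.02143621  0.16227841]
```

View pics/m2.png

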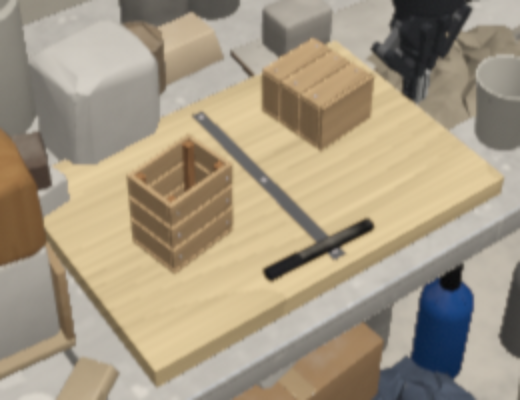

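The right crate lies on its far side, and the face it shows looks plain: there is no ring around (345,105). Next I'll tip the left crate.

Emit:
drive_tool([
  [[0,0,0.02],[-1,5.5,0],0],
  [[0,0,0.03],[0,5.5,0],0],
  [[0,0,0],[0,5.5,0],0],
  [[0,0,0],[0,5.4,0],0],
  [[0,0,0],[0,0,-3.2],0],
  [[0,0,0],[0,0,0],0],
])

```text
clock: 4.5
position: [0.4218, 0.1967, 0.1267]
ee_rot: [0.001, 0.996, 0.088, -0.003]
contact_force: [-0.1, -0.3, -0.3]
width: -0.0
gripper_force: 0.0
```

Emit:
drive_tool([
  [[0,0,0],[1.5,0.26,0.3],0],
  [[0,0,0],[1,0.17,0],0],
  [[0,0,0],[1,0.17,0],0],
  [[0,0,0],[1,0.17,0],0],
  [[0,0,0],[1,0.17,0],0],
  [[0,0,0],[1,0.17,0],0],
  [[0,0,0],[1,0.17,0],0],
  [[0,0,0],[1,0.17,0],0],
])

```text
clock: 5.5
position: [0.5103, 0.2115, 0.1313]
ee_rot: [-0.0, 0.996, 0.087, 0.0]
contact_force: [0.5, -0.6, 0.3]
width: -0.0002
gripper_force: 0.2
```

Emit:
drive_tool([
  [[0,0,0],[1,0.17,0],0],
  [[0,0,0],[1,0.17,0],0],
  [[0,0,0],[0,0,0],0],
  [[0,0,0],[-3,-0.4,0],0],
  [[0,0,0],[-5,-0.4,3],0],
  [[0,0,0],[-5,-1,3],0],
  [[0,0,0],[-2,-1,4],0],
  [[0,0,0],[0,0,0],0],
])

```text
clock: 6.5
position: [0.379, 0.1867, 0.2343]
ee_rot: [-0.001, 0.996, 0.087, 0.003]
contact_force: [-0.4, -0.8, 0.9]
width: 0.0001
gripper_force: 0.0
```

Run:
```python
from h import *
a=snap('scene','s3.png')[200:400,200:460];b=snap('top','t3.png')[195:325,205:395];w=snap('wrist','w3.png')
a=cv2.resize(a,(390,300));b=cv2.resize(b,(400,300));w=cv2.resize(w,(400,300))
cv2.imwrite('pics/m3.png',np.vstack([np.hstack([a,b]),np.hstack([w,np.zeros((300,390,3),np.uint8)])])[:,:,::-1]);print(manip.get_state()['position'])
```

```text
[0.37911737 0.1865927  0.23083667]
```

View pics/m3.png

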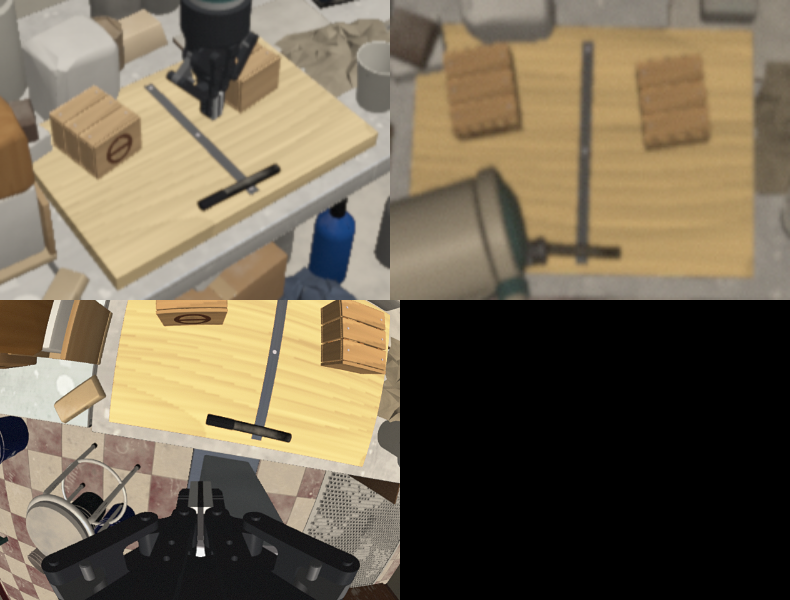

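Both crates are down. The left crate shows the ring at scene panel (119,149). In the top view its upper face has corners at about (446,52), (510,43), (520,127) and (457,137).

Run:
```python
from h import *
f=lambda u,v,z: ray('top',205+(u-390)*190/400,195+v*130/300,z).round(3)[:2]
for c in([(446,52),(510,43),(520,127),(457,137)],[(637,62),(703,55),(710,140),(646,150)]):
  P=np.array([f(u,v,.092) for u,v in c]);print(P.tolist(),P.mean(0))
print(f(444,75,.028),f(465,30,.05),f(440,65,.0), f(470,35,0.05))
```

```text
[[0.623, 0.278], [0.635, 0.197], [0.536, 0.18], [0.523, 0.259]] [0.57925 0.2285 ]
[[0.616, 0.035], [0.625, -0.049], [0.526, -0.058], [0.513, 0.022]] [ 0.57   -0.0125]
[0.608 0.291] [0.659 0.262] [0.626 0.302] [0.653 0.255]
```

Run:
```python
from h import *
a=cv2.imread('pics/scene0.png')[240:400,120:270];b=cv2.imread('pics/top0.png')[190:320,140:260]
cv2.imwrite('pics/m4.png',np.hstack([cv2.resize(a,(400,427)),cv2.resize(b,(394,427))]))
for p in((235,360),(228,340),(238,350)): print(ray('scene',*p,0).round(3))
```

```text
[0.491 0.356 0.   ]
[0.545 0.343 0.   ]
[0.51  0.339 0.   ]
```

View pics/m4.png

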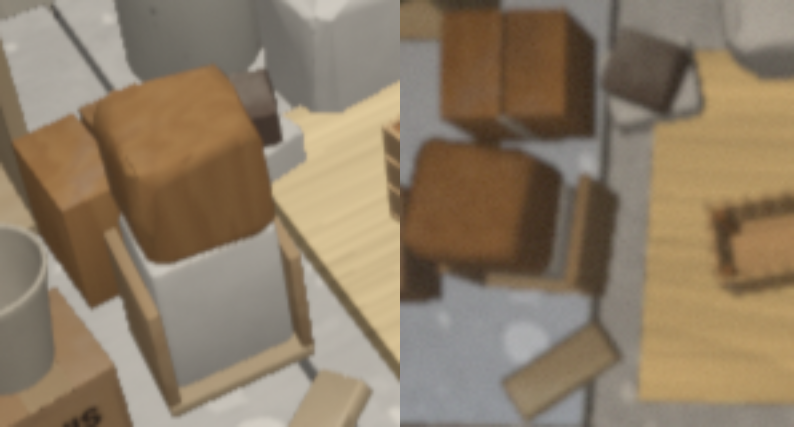

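Emit:
drive_tool([
  [[0,0,0],[4.65,2.7,0],0],
  [[0,0,0],[4.65,2.7,0],0],
  [[0,0,0],[4.65,2.7,0],0],
  [[0.1,0,0],[4.65,2.7,0],0],
  [[0,0,0],[0,0,0],0],
  [[0,0,0],[0,0,-3],0],
  [[0,0,0],[0,0,-3],0],
  [[0,0,0],[0,0,0],0],
])

```text
clock: 7.65
position: [0.5624, 0.2936, 0.1674]
ee_rot: [-0.048, 0.995, 0.087, -0.0]
contact_force: [-0.2, -0.1, -0.0]
width: 0.0001
gripper_force: 0.0
```

Emit:
drive_tool([
  [[0,0,0],[0.2,0,-3],0],
  [[0,0,0],[0,0,-2.5],0],
  [[0,0,0],[0,0,-2],0],
  [[0,0,0],[0,0,-2],0],
  [[0,0,0],[0,0,0],0],
])

```text
clock: 8.28
position: [0.5663, 0.2944, 0.0756]
ee_rot: [-0.049, 0.995, 0.087, 0.003]
contact_force: [0.5, -0.1, -0.3]
width: 0.0006
gripper_force: 0.0
```

Emit:
drive_tool([
  [[-0.05,0,0],[0,-0.6,-0.8],0],
  [[-0.05,0,0],[0,-0.6,0],0],
  [[0,0,0],[0,-1,0],0],
  [[0,0,0],[0,-1,0],0],
  [[0,0,0],[0,-1.2,0],0],
  [[0,0,0],[0,-1.2,0],0],
  [[0,0,0],[0,-1.2,0],0],
  [[0,0,0],[0,0,0],0],
])

```text
clock: 9.28
position: [0.5668, 0.2244, 0.068]
ee_rot: [0.001, 0.996, 0.086, -0.001]
contact_force: [0.3, 0.7, 0.2]
width: -0.0003
gripper_force: 0.0
```

Run:
```python
from h import *
a=snap('scene','s5.png')[200:400,200:460]
b=snap('top','t5.png')[195:325,205:395]
cv2.imwrite('pics/m5.png',np.hstack([cv2.resize(a,(390,300)),cv2.resize(b,(400,300))])[:,:,::-1]);print(manip.get_state()['position'])
```

```text
[0.56677202 0.2254903  0.06775911]
```

View pics/m5.png

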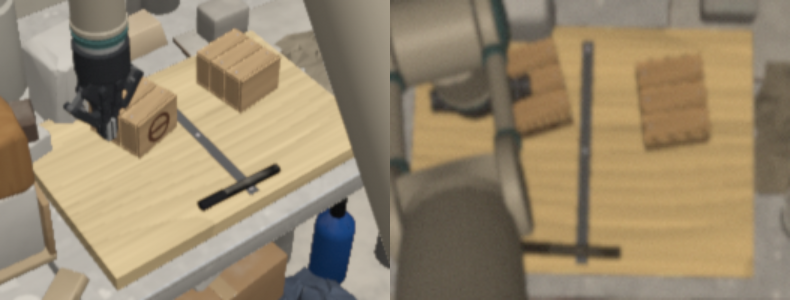

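The left crate is sliding well. Its near-right corner has moved from (520,127) to (572,122), about 6 cm, with slight extra yaw, and it is still lying flat. I'll continue.

Emit:
drive_tool([
  [[0,0,0],[0.2,-1.2,0],0],
  [[0,0,0],[0.2,-1.2,0],0],
  [[0,0,0],[0.2,-1.2,0],0],
  [[0,0,0],[0,-1.2,0],0],
  [[0,0,0],[0,-0.9,0],0],
  [[0,0,0],[0,0,0],0],
  [[0,0,0],[0,2.5,0],0],
  [[0,0,0],[0,2,2],0],
])

```text
clock: 10.38
position: [0.5722, 0.2146, 0.0872]
ee_rot: [0.0, 0.996, 0.087, -0.002]
contact_force: [0.2, 0.1, 0.2]
width: 0.0003
gripper_force: 0.0
```

Emit:
drive_tool([
  [[0,0,0],[0,0,4.5],0],
  [[0,0,0],[0,0,4.5],0],
  [[0,0,0],[-4,0,4],0],
  [[0,0,0],[-5,0,0],0],
  [[0,0,0],[-5,0,0],0],
  [[0,0,0],[-4,3,0],0],
  [[0,0,0],[-2,4,0],0],
  [[0,0,0],[0,0,0],0],
])

```text
clock: 11.38
position: [0.3718, 0.2864, 0.2188]
ee_rot: [-0.0, 0.996, 0.089, 0.0]
contact_force: [0.9, -1.1, -0.2]
width: -0.0001
gripper_force: 0.0
```

Run:
```python
from h import *
a=snap('scene','s6.png')[200:400,200:460]
b=snap('top','t6.png')[195:325,205:395]
cv2.imwrite('pics/m6.png',np.hstack([cv2.resize(a,(390,300)),cv2.resize(b,(400,300))])[:,:,::-1]);print(manip.get_state()['position'])
```

```text
[0.37325928 0.28463384 0.21850193]
```

View pics/m6.png

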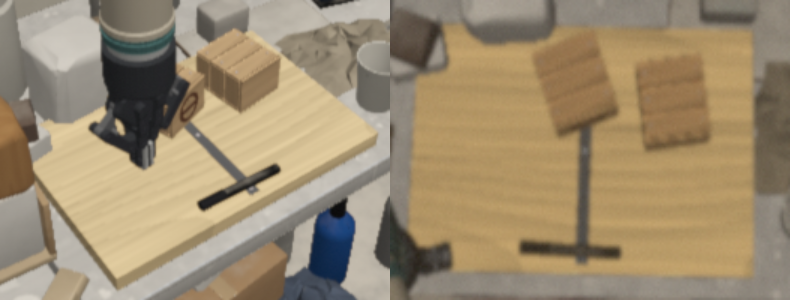

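Stamped crate corners are about (534,55), (600,30), (618,112) and (557,135); it lies across the line.

Run:
```python
from h import *
f=lambda u,v,z: ray('top',205+(u-390)*190/400,195+v*130/300,z).round(3)[:2]
P=np.array([f(u,v,.092) for u,v in[(534,55),(596,30),(618,112),(557,135)]]);print(P.tolist(),P.mean(0))
print(f(588,45,.028),f(583,262,.028),manip.get_state()['contact_force'])
```

```text
[[0.621, 0.166], [0.653, 0.088], [0.556, 0.058], [0.528, 0.134]] [0.5895 0.1115]
[0.649 0.1  ] [0.387 0.1  ] [ 0.1283888   0.2803793  -0.77055758]
```

```bash
python3 -c "
from rig import job;print(job.sign_off())"
```

```text
the job is handed in; nothing more can be done
None
```

Both crates are tipped onto their far sides, and the ring-stamped one lies across the dispatch line with its centre about 11 mm from the line's middle. The plain crate is about 110 mm clear, the bystanders look undisturbed in the images, and the job was handed in; it gave no verdict.

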